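# Inspect a bush with the magnifying glass

## Robot

A 6-joint arm with a two-finger parallel gripper is mounted at the origin on the work surface. World frame = base frame: x ahead of the robot, y to its left, z up, the work surface at z = 0. Lengths are in m, angles in rad, forces in N, time in s.
With the tool pointing down it reaches from about 0.3 to 0.95 m from the base axis. Payload 3.1 kg.
Tool frame: the origin (TCP) lies on the centre line of the jaws, within the pads' length; the fingertips stand 11 mm ahead of it and the grasp point (between the pads) lies 8 mm behind it; z points along the fingers, y is the line along which they close (so a half turn about z gives the same grasp; the last joint's range is limited). The gripper opens to 85 mm and grips with 20 to 120 N. Pads are 22 mm wide; open, the fingers measure 114 mm over their backs; the gripper's body (76 mm by 85 mm) begins 54 mm behind the grasp point. The pads swing forward as they close: fully open they stand 13 mm farther back than shut.
Start: joints at [-0.07, 0.308, 1.634, -0, 1.2, -0.07], TCP at [0.625, -0, 0.242] pointing down, gripper open.
Joint ranges: [-3.06, 3.06], [-0.79, 1.96], [0.05, 2.63], [-1.19, 4.34], [0.05, 2.64], [-2.94, 2.94]. Speed limits (rad/s): [2.79, 2.79, 3.14, 3.14, 3.14, 3.14].

## Interface

Orientations are given as a unit quaternion [x, y, z, w].
In Python, from cell import * gives the robot as it stands. The module is installed in compiled form; this text tells all that it offers.
- The arm moves only by the tool arm_command, never from a script. Its argument "targets" is a list of rows, each an object with "fingers": the closure, from -1 (fully open) to 1 (shut); "offset": the shift along the tool's x, y, z scaled (see below), a list of three; "turn": the turn about the tool's z scaled (see below). In form: [{"fingers": fingers, "offset": [dx, dy, dz], "turn": turn}, ...]. A call has 1 to 12 rows; each row is the pose to reach, as a shift and turn from the pose commanded when the call began, along the tool's axes at that moment; what a row does not reach only later rows make up. The controller multiplies each number of a shift by 400 mm and each number of a turn by 0.5 rad. A row lasts 1/10 s, in which the tool goes at most 50 mm and 8.59 degrees, less where a joint would pass 70% of its speed; a pose out of reach is approached as far as the arm can. A call with a number of a shift or a turn outside -1 to 1 is refused whole. A call with a gripper value outside its range is refused whole. The fingers move at their own pace and stop on an object; "squeeze" is the grip in N (left out, the last holds). Time passes only in rows, so rows that repeat a pose let the fingers close. It gives the time, the measured TCP pose, the force, the opening and the grip force at its end, in the units of the state.
- get_state(): the state, without advancing time (a new reading comes with each control period).
- get_image(name): name is "scene" or "side" or "wrist"; returns the picture (420x560x3 uint8, blue, green, red); there is no depth.
- camera_model(name): a dict with "vertical_fov" (degrees; the focal length in pixels is half the picture's height over the tangent of half this angle, whatever the lens; pixels are square), "cx", "cy" (the principal point, pixels), "origin" and "orientation" of the camera in the world; the wrist camera has in their place "mount" (4x4, takes a point from camera to tool coordinates, whose origin is the TCP and whose axes are the flange's). Camera axes: x right, y down, z forward; pixel columns grow to the right and rows downward; lengths in m; the calibration is good to about 2 mm. A picture is of the moment at which its call begins: read the wrist's pose just before it. camera_model takes no time and is no camera call.
- close_job(): hands the job in; it is judged then, once.
Trained networks look in the newest picture that a camera, given by its name, has taken for a name from the list of things; names that differ only in an ending like _2 or _b are one class to them, and where a whole thing is asked for, a point or a joint stands for the part that bears it (a point fixed in the world has none). Each returns a list of dicts, best first, with "p" (0 to 1); they miss things now and then, are a little off and sometimes report something else, mostly with a low value. They report only what shows in the picture. A call takes as long as a camera call. They do not tell look-alikes from the thing itself.
- find_in(camera, label): "location" ([x, y, z] in m, in the coordinates of the camera as it stood for that picture, good to about 4 mm: the middle of the surface that is visible of it).
- masks_of(camera, label): "pixels" (420x560 bool, what is visible of it).
- tip_of(camera, label): "location" ([x, y, z] in m, in the coordinates of the camera as it stood for that picture, good to about 4 mm: a listed point, or the origin of a listed thing).
The state is a dict: "time": time; "joints": joint angles; "dq": joint speeds; "joint_torque": joint torques, N m; "tcp_pos": TCP position; "orientation": TCP orientation; "contact_force": force on the tool from outside, world axes, zero at the start; "torque": the same for the moment, N m; "width": opening from 0.0 (shut) to 1.0 (fully open); "grasp_force": force on a finger pad.
Only numpy, scipy, OpenCV 4.12 (cv2) and the standard library are available. Lean on these libraries where they do the work, as an engineer would, in place of code of your own. Each camera call takes 0.05 s, during which the arm holds its last target. There are 200 camera calls.

## Task

Stand the loose flanged brass bush on its flange in the wide side of the open parts drawer, setting it down rather than dropping it and leaving the drawer open. Then draw the magnifying glass out of its slanted holder and finish while holding it in the air with its lens level, centred over that bush, about 10 cm above the bush's top (a few cm either way will do) and touching nothing but the gripper. Leave the other things on the bench where they are.

Things in the scene. Friction and masses are not known exactly. Their poses are not given: they have to be found in the camera images.
- bush: Flanged brass bush, solid, 42 mm tall: a 28 mm diameter cylinder standing on a flange 40 mm across and 6 mm thick; about 100 g. Origin: centre of its underside; z its axis, up. Starts standing on the bench in any of three places in a row, beside two other brass parts of other shapes.
- drawer_in (a point): Point on the floor of the open drawer's wide side, 92 mm above the bench; x points into the cabinet, y left. That side reaches 51 mm in front of it and 56 mm left and right (40 mm divider on the left, beyond it a narrow side with pins); drawer walls end 44 mm and the front panel 50 mm above the floor. Open above from the front back to the cabinet's edge, (drawer value - 57 mm) behind the point.
- drawer (a joint): How far the drawer is pulled out towards the robot, m: 0 shut, 0.15 fully open; starts 0.115 to 0.147 open. Slides with about 3 N of friction.
- cabinet: Blue desktop parts cabinet, fixed, 220 mm deep (x), 200 wide (y), 160 tall; origin at the bottom middle of its front; the front looks to its own -x, towards the robot. The top drawer stands open, the one under it is shut. Both have a 14 mm pull lip at the top middle of the front.
- magnifier: Magnifying glass, about 160 g. Origin: lens centre; z square to the lens, x along the handle. Steel ring 70 mm across, 10 thick; dark wooden handle from x = 47 to 157 mm, 20 wide (y), 16 thick (z); centre of mass at about x = 25 mm. Starts in the holder, lens low, handle leaning 45 degrees up and away from the robot (x away and up, z up and towards the robot). Level with either face up.
- holder: Fixed holder: wooden foot 120 x 110 x 12 mm (origin under its centre, x the way the handle leans) with a sloping aluminium pocket for the lens, whose centre rests 52 mm above the origin. In the magnifier's frame: back plate behind the lens to x = 40 mm, sides to 9 mm, front wall to -7 mm; draw it 35 mm or more along its handle to free it. The handle stands free in the air.
- collar: A plain brass ring lying flat, 42 mm outside diameter, 22 mm hole, 16 mm tall; origin at the centre of its underside. Not needed: leave it alone.
- foot: A waisted brass foot standing on its wide end, 44 mm diameter at the bottom, 24 mm at the top, 40 mm tall; origin at the centre of its underside. Not needed: leave it alone.
- jar: A small closed glass jar, 48 mm diameter, 50 mm tall, on the bench between cabinet and holder; origin at the centre of its underside. Leave it alone.
- oil_bottle: A black bottle, 60 mm diameter, 150 mm tall, on the bench to the left of the holder; origin at the centre of its underside. Leave it alone.
- screwdriver: A screwdriver lying on the bench to the right, its origin under its middle, its x axis along the blade. Leave it alone.
Not all that is in view belongs to the job. Of the things that look like the magnifier, the middle-sized one is meant.

How it is judged:
By the outcome, as a careful person would: the job done as asked, in the order asked, and still so for the second after the job is handed in, while the arm keeps its last pose, push and grip.
It also fails if it takes over 61 s, if anything falls off the work surface, if the arm or the gripper's body presses on something with over 40 N, if the wrist force passes 120 N, or if a joint passes its speed limit or range.

## Working session

There is one attempt and no reset: what is moved stays moved. The work goes in short steps, Python scripts to look and compute and a tool call to move; the robot and the scene stay as the last step left them, time stands still between calls to the robot, and variables do not carry over. Pictures are saved under pics/ and viewed, at most 10 in all, crops included, and the job is handed in when it is done.

Besides the shell and the picture viewer there is one more tool, called after "Call:" by a JSON object that holds its "method" and its "body". arm_command: Moves the arm, as the interface text tells. Shifts and turns lie within -1 to 1; 1 stands for 400 mm of shift or 0.5 rad of turn. Its arguments: {"type":"object","properties":{"targets":{"type":"array"},"squeeze":{"type":"number"}},"required":["targets"]}

```bash
mkdir -p pics
cat > h.py <<'E'
from cell import *
import numpy as np, cv2
from scipy.spatial.transform import Rotation as R
def campose(n):
    m=camera_model(n)
    if 'mount' in m:
        s=get_state(); T=np.eye(4); T[:3,:3]=R.from_quat(s['orientation']).as_matrix(); T[:3,3]=s['tcp_pos']
        return m,T@np.array(m['mount'])
    T=np.eye(4); T[:3,:3]=R.from_quat(m['orientation']).as_matrix(); T[:3,3]=m['origin']; return m,T
def world(T,p): return T[:3,:3]@np.array(p)+T[:3,3]
def foc(m): return 210/np.tan(np.radians(m['vertical_fov'])/2)
def onplane(m,T,u,v,z):
    f=foc(m); d=T[:3,:3]@np.array([(u-m['cx'])/f,(v-m['cy'])/f,1]); return T[:3,3]+d*(z-T[2,3])/d[2]
def proj(m,T,P):
    q=T[:3,:3].T@(np.array(P)-T[:3,3]); f=foc(m); return m['cx']+f*q[0]/q[2], m['cy']+f*q[1]/q[2]
E
python3 - <<'E'
from h import *
np.set_printoptions(precision=4,suppress=True)
print(get_state())
for n in('scene','side'):
    m,T=campose(n); cv2.imwrite(f'pics/{n}0.png',get_image(n)); print(n,m['vertical_fov'],T[:3,3],T[:3,2])
    for l in ['bush','drawer_in','cabinet','magnifier','holder','collar','foot','jar','oil_bottle','screwdriver']:
        for d in tip_of(n,l)[:4]: 
            if d['p']>.2: print(n,l,round(d['p'],2),world(T,d['location']), np.round(proj(m,T,world(T,d['location']))))
m,T=campose('wrist'); print('wrist',T,camera_model('wrist'))
E
```

```text
{'time': 0.0, 'joints': array([-0.0697,  0.309 ,  1.6352, -0.    ,  1.1997, -0.0697]), 'dq': array([-0.0018,  0.0008,  0.0007, -0.0014,  0.0004, -0.0006]), 'joint_torque': array([  0.0001, -41.5252, -27.6667,  -0.0002,   0.0101,  -0.    ]), 'tcp_pos': array([0.6242, 0.    , 0.241 ]), 'orientation': array([ 0.7071,  0.7071, -0.0008, -0.0009]), 'contact_force': array([ 0.2098,  0.9218, -0.493 ]), 'torque': array([ 0.0225, -0.0029, -0.0109]), 'grasp_force': 0.0, 'width': 1.0002310144064972}
scene 52.62252298390906 [ 1.2099 -0.8223  0.8818] [-0.5303  0.6249 -0.5729]
scene bush 0.53 [ 0.4473 -0.1034  0.0042] [243. 247.]
scene drawer_in 0.66 [ 0.4776 -0.4436  0.0006] [163. 317.]
scene drawer_in 0.64 [ 0.6184 -0.1981  0.0876] [262. 266.]
scene cabinet 0.58 [ 0.6753 -0.174   0.0037] [284. 292.]
scene magnifier 0.95 [ 0.2061 -0.3563  0.0104] [130. 255.]
scene magnifier 0.59 [0.4805 0.2296 0.0547] [313. 192.]
scene magnifier 0.52 [0.3956 0.3843 0.0076] [318. 178.]
scene holder 0.76 [ 0.4777  0.223  -0.0003] [311. 205.]
scene collar 0.56 [ 0.4386 -0.2445  0.005 ] [208. 269.]
scene foot 0.46 [ 0
[... 885 characters left out ...]
0.]
side collar 0.7 [ 0.4449 -0.2435 -0.0013] [259. 315.]
side foot 0.73 [0.4464 0.0323 0.0014] [258. 229.]
side jar 0.65 [0.6181 0.0992 0.0011] [318. 212.]
side oil_bottle 0.95 [ 0.5655  0.4686 -0.002 ] [290. 146.]
side screwdriver 0.82 [ 0.4745 -0.4471 -0.0016] [277. 410.]
wrist [[ 1.      0.0006  0.0003  0.6262]
 [ 0.0007 -0.9635 -0.2678  0.0678]
 [ 0.0001  0.2678 -0.9635  0.3731]
 [ 0.      0.      0.      1.    ]] {'vertical_fov': 64.12084371754804, 'cx': 279.5120073354429, 'cy': 207.75711963569972, 'mount': array([[ 0.0007, -0.9635, -0.2678,  0.0678],
       [ 1.    ,  0.0006,  0.0003,  0.0012],
       [-0.0001, -0.2678,  0.9635, -0.1308],
       [ 0.    ,  0.    ,  0.    ,  1.    ]])}
```

View pics/scene0.png

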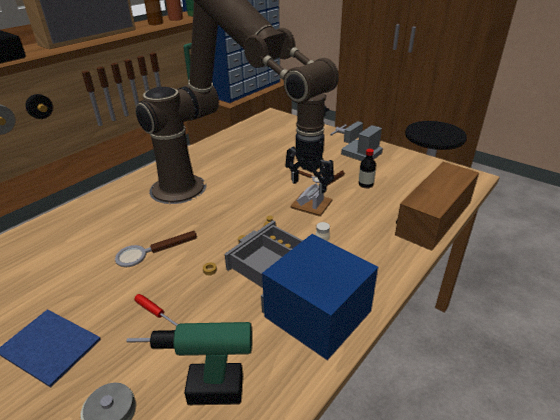

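View pics/side0.png

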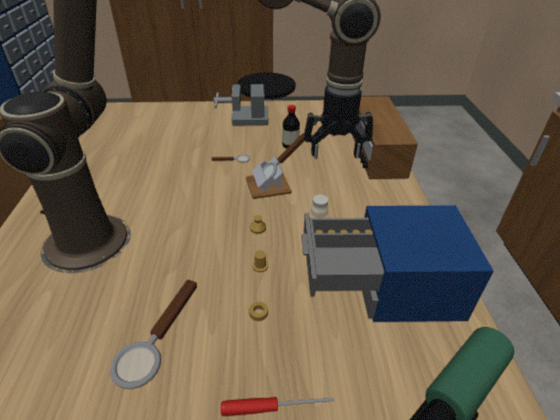

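Call:
{"method": "arm_command", "body": {"targets": [{"fingers":-1,"offset":[-0.2575,-0.4425,0.15],"turn":0},{"fingers":-1,"offset":[-0.2575,-0.4425,0.15],"turn":0},{"fingers":-1,"offset":[-0.2575,-0.4425,0.15],"turn":0},{"fingers":-1,"offset":[-0.2575,-0.4425,0.15],"turn":0},{"fingers":-1,"offset":[-0.2575,-0.4425,0.15],"turn":0},{"fingers":-1,"offset":[-0.2575,-0.4425,0.15],"turn":0},{"fingers":-1,"offset":[-0.2575,-0.4425,0.15],"turn":0}]}}

```text
time: 1.8
tcp_pos: [0.4498, -0.1033, 0.1834]
orientation: [0.707, 0.707, 0.001, 0.001]
contact_force: [1.5, -0.3, 0.4]
width: 1.001
grasp_force: 0.0
```

Run:
```python
from h import *
np.set_printoptions(precision=4,suppress=True)
m,T=campose('wrist'); cv2.imwrite('pics/w1.png',get_image('wrist')); print(get_state()['tcp_pos'],get_state()['orientation'])
for l in ['bush','drawer_in','cabinet']:
    for d in tip_of('wrist',l)[:3]: print(l,round(d['p'],2),world(T,d['location']))
for n in('scene','side'):
    m,T=campose(n); get_image(n)
    for l in ['bush','drawer_in','cabinet','magnifier','holder']:
        for d in tip_of(n,l)[:3]: print(n,l,round(d['p'],2),world(T,d['location']))
cv2.imwrite('pics/side1.png',cv2.resize(get_image('side')[130:310,230:490],None,fx=3,fy=3,interpolation=cv2.INTER_CUBIC))
```

```text
[ 0.4504 -0.1031  0.1836] [0.707  0.7072 0.0011 0.0016]
bush 0.85 [ 0.4545 -0.1     0.0058]
drawer_in 0.61 [ 0.6175 -0.1949  0.0928]
cabinet 0.93 [ 0.6736 -0.1714  0.0015]
scene bush 0.39 [ 0.4465 -0.104   0.0035]
scene drawer_in 0.98 [ 0.6173 -0.1947  0.0935]
scene drawer_in 0.33 [ 0.4776 -0.4446  0.002 ]
scene cabinet 0.73 [ 0.6749 -0.1717  0.0023]
scene magnifier 0.96 [ 0.2078 -0.3602  0.0086]
scene magnifier 0.7 [0.4781 0.2276 0.0544]
scene magnifier 0.28 [0.4773 0.226  0.0009]
scene holder 0.97 [0.4781 0.2236 0.0013]
side bush 0.78 [ 0.4479 -0.103   0.0013]
side drawer_in 0.67 [ 0.6142 -0.1903  0.0958]
side magnifier 0.69 [0.4808 0.2308 0.0555]
side magnifier 0.68 [ 0.2062 -0.3546  0.0096]
side magnifier 0.45 [0.3929 0.3826 0.0054]
side holder 0.71 [0.4797 0.2261 0.0035]
```

View pics/w1.png

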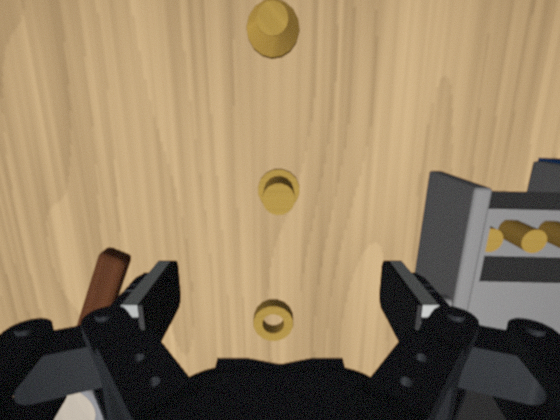

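View pics/side1.png

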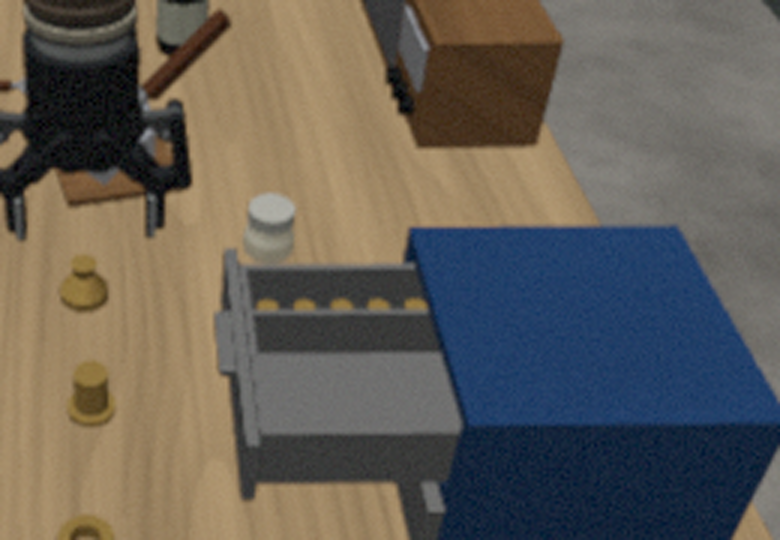

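Call:
{"method": "arm_command", "body": {"targets": [{"fingers":-1,"offset":[0,0,0.1],"turn":0},{"fingers":-1,"offset":[0,0,0.2],"turn":0},{"fingers":-1,"offset":[0,0,0.3],"turn":0},{"fingers":-1,"offset":[0,0,0.36],"turn":0},{"fingers":-1,"offset":[0,0,0.4],"turn":0},{"fingers":-1,"offset":[0,0,0.4],"turn":0},{"fingers":-1,"offset":[0,0,0.4],"turn":0}]}}

```text
time: 3.35
tcp_pos: [0.4481, -0.1031, 0.0224]
orientation: [0.707, 0.707, -0.0, -0.0]
contact_force: [-0.1, -0.2, 0.3]
width: 1.001
grasp_force: 0.0
```

Call:
{"method": "arm_command", "body": {"targets": [{"fingers":1,"offset":[0,0,0],"turn":0},{"fingers":1,"offset":[0,0,0],"turn":0},{"fingers":1,"offset":[0,0,0],"turn":0},{"fingers":1,"offset":[0,0,0],"turn":0},{"fingers":1,"offset":[0,0,0],"turn":0},{"fingers":1,"offset":[0,0,0],"turn":0},{"fingers":1,"offset":[0,0,0],"turn":0},{"fingers":1,"offset":[0,0,0],"turn":0},{"fingers":1,"offset":[0,0,0],"turn":0}], "squeeze": 50}}

```text
time: 4.25
tcp_pos: [0.4487, -0.1032, 0.0231]
orientation: [0.707, 0.707, 0.0, 0.001]
contact_force: [-1.3, 0.1, 6.5]
width: 0.303
grasp_force: 49.0
```

Run:
```python
from h import *
np.set_printoptions(precision=4,suppress=True)
m,T=campose('side')
a=onplane(m,T,316,276.7,.142);b=onplane(m,T,306.7,213,.142);print('panel top',a,b,np.degrees(np.arctan2(-(b-a)[0],(b-a)[1])))
a=onplane(m,T,230+462/3,130+420/3,.16);b=onplane(m,T,230+410/3,130+229/3,.16);print('cab',a,b,np.degrees(np.arctan2(-(b-a)[0],(b-a)[1])))
print('handle end',onplane(m,T,306,138,.166))
print(onplane(m,T,230+225/3,130+20/3,.166))
```

```text
panel top [ 0.5563 -0.2646  0.142 ] [ 0.5584 -0.0737  0.142 ] -0.6301601363522418
cab [ 0.6843 -0.2686  0.16  ] [ 0.6937 -0.0765  0.16  ] -2.795566392950848
handle end [0.5867 0.228  0.166 ]
[0.5846 0.2357 0.166 ]
```

Call:
{"method": "arm_command", "body": {"targets": [{"fingers":1,"offset":[0,0,-0.05],"turn":0},{"fingers":1,"offset":[0,0,-0.15],"turn":0},{"fingers":1,"offset":[0,0,-0.27],"turn":0},{"fingers":1,"offset":[0,0,-0.38],"turn":0},{"fingers":1,"offset":[-0.05,0.1,-0.4],"turn":0},{"fingers":1,"offset":[-0.11,0.2,-0.4],"turn":0},{"fingers":1,"offset":[-0.16,0.3,-0.4],"turn":0},{"fingers":1,"offset":[-0.2,0.38,-0.4],"turn":0},{"fingers":1,"offset":[-0.2275,0.42,-0.4],"turn":0},{"fingers":1,"offset":[-0.2275,0.42,-0.4],"turn":0},{"fingers":1,"offset":[-0.2275,0.42,-0.4],"turn":0}]}}

```text
time: 5.35
tcp_pos: [0.615, -0.1936, 0.1811]
orientation: [0.707, 0.707, -0.001, -0.001]
contact_force: [0.0, 0.1, -0.9]
width: 0.307
grasp_force: 49.5
```

Run:
```python
from h import *
np.set_printoptions(precision=4,suppress=True)
print({k:get_state()[k] for k in('tcp_pos','contact_force','width')})
for n in('scene','side','wrist'):
    m,T=campose(n); im=get_image(n)
    for l in ['bush','drawer_in','cabinet']:
        for d in tip_of(n,l)[:2]: print(n,l,round(d['p'],2),world(T,d['location']))
    if n!='scene': cv2.imwrite(f'pics/{n}2.png',im)
a=cv2.resize(cv2.imread('pics/side2.png')[150:310,260:440],None,fx=2.2,fy=2.625); b=cv2.imread('pics/wrist2.png')
cv2.imwrite('pics/c2.png',cv2.resize(np.hstack([a,b[:, 80:480]]),None,fx=.99,fy=.99))
```

```text
{'tcp_pos': array([ 0.615 , -0.1936,  0.1811]), 'contact_force': array([ 0.0356,  0.1324, -0.8609]), 'width': 0.3065440872784548}
scene bush 0.43 [ 0.6121 -0.1949  0.1606]
scene drawer_in 0.96 [ 0.617  -0.1949  0.0908]
scene drawer_in 0.19 [ 0.6728 -0.172   0.0016]
scene cabinet 0.91 [ 0.6719 -0.1717  0.0017]
scene cabinet 0.59 [ 0.6101 -0.1929  0.1592]
side bush 0.91 [ 0.6136 -0.1928  0.158 ]
side drawer_in 0.72 [ 0.616  -0.1905  0.0937]
side cabinet 0.58 [ 0.6769 -0.1677 -0.0014]
wrist bush 0.85 [ 0.6199 -0.194   0.1605]
wrist drawer_in 0.62 [ 0.6177 -0.1915  0.0903]
wrist drawer_in 0.21 [ 0.4731 -0.4417 -0.0003]
```

View pics/c2.png

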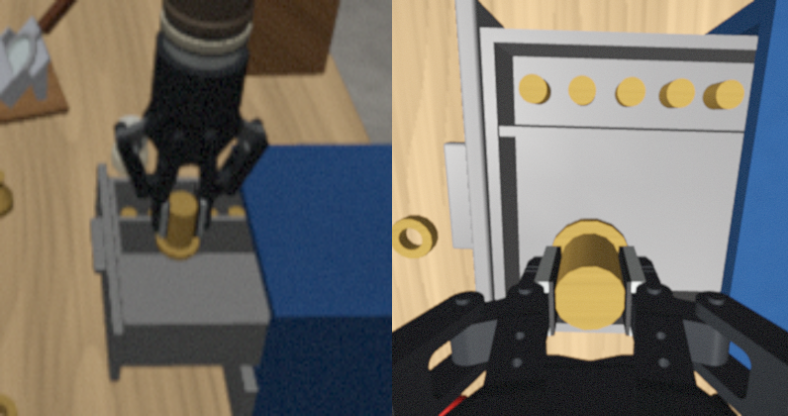

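Call:
{"method": "arm_command", "body": {"targets": [{"fingers":1,"offset":[0,-0.01,0.05],"turn":0},{"fingers":1,"offset":[0,-0.01,0.1],"turn":0},{"fingers":1,"offset":[0,-0.01,0.14],"turn":0},{"fingers":1,"offset":[0,-0.01,0.15],"turn":0},{"fingers":1,"offset":[0,-0.01,0.155],"turn":0},{"fingers":1,"offset":[0,-0.01,0.155],"turn":0}]}}

```text
time: 6.55
tcp_pos: [0.6125, -0.1942, 0.1207]
orientation: [0.707, 0.707, 0.0, 0.0]
contact_force: [-0.1, 0.4, -0.8]
width: 0.309
grasp_force: 49.4
```

Call:
{"method": "arm_command", "body": {"targets": [{"fingers":1,"offset":[0,0,0.0025],"turn":0},{"fingers":1,"offset":[0,0,0.005],"turn":0},{"fingers":1,"offset":[0,0,0.0075],"turn":0},{"fingers":1,"offset":[0,0,0.0075],"turn":0}]}}

```text
time: 6.95
tcp_pos: [0.612, -0.194, 0.1174]
orientation: [0.707, 0.707, 0.0, 0.0]
contact_force: [-0.0, 0.2, -0.8]
width: 0.305
grasp_force: 49.4
```

Call:
{"method": "arm_command", "body": {"targets": [{"fingers":1,"offset":[0,0,0.0025],"turn":0},{"fingers":1,"offset":[0,0,0.005],"turn":0},{"fingers":1,"offset":[0,0,0.005],"turn":0}]}}

```text
time: 7.25
tcp_pos: [0.612, -0.194, 0.1152]
orientation: [0.707, 0.707, 0.0, 0.0]
contact_force: [-0.6, -0.4, -0.5]
width: 0.304
grasp_force: 49.6
```

Call:
{"method": "arm_command", "body": {"targets": [{"fingers":1,"offset":[0,0,0.0025],"turn":0},{"fingers":1,"offset":[0,0,0.0025],"turn":0}]}}

```text
time: 7.45
tcp_pos: [0.6121, -0.194, 0.1152]
orientation: [0.707, 0.707, -0.0, -0.0]
contact_force: [-2.0, 0.4, 4.9]
width: 0.31
grasp_force: 49.9
```

Call:
{"method": "arm_command", "body": {"targets": [{"fingers":0.3,"offset":[0,0,0],"turn":0},{"fingers":0.2,"offset":[0,0,0],"turn":0},{"fingers":0.1,"offset":[0,0,0],"turn":0},{"fingers":0.05,"offset":[0,0,0],"turn":0},{"fingers":0.05,"offset":[0,0,0],"turn":0},{"fingers":0.05,"offset":[0,0,-0.05],"turn":0},{"fingers":0.05,"offset":[0,0,-0.12],"turn":0},{"fingers":0.05,"offset":[0,0,-0.22],"turn":0},{"fingers":0.05,"offset":[0,0,-0.34],"turn":0},{"fingers":0.05,"offset":[0,0,-0.4],"turn":0},{"fingers":0.05,"offset":[0,0,-0.4],"turn":0}]}}

```text
time: 8.55
tcp_pos: [0.6151, -0.1952, 0.2805]
orientation: [0.707, 0.707, 0.002, 0.005]
contact_force: [0.5, -1.0, 0.3]
width: 0.473
grasp_force: 0.0
```

Run:
```python
from h import *
np.set_printoptions(precision=4,suppress=True)
for n in('scene','side','wrist'):
    m,T=campose(n); im=get_image(n)
    for l in ['bush','drawer_in','magnifier','holder']:
        for d in tip_of(n,l)[:3]: print(n,l,round(d['p'],2),world(T,d['location']))
    if n!='wrist':
        P={}
        for l in ('magnifier','holder'):
            for d in masks_of(n,l)[:3]:
                v,u=np.nonzero(d['pixels']); print(n,l,'mask',round(d['p'],2),len(u),u.min(),u.max(),v.min(),v.max())
    cv2.imwrite(f'pics/{n}3.png',im)
a=cv2.resize(cv2.imread('pics/side3.png')[100:310,220:440],None,fx=2.5,fy=2.5)[:520];b=cv2.resize(cv2.imread('pics/wrist3.png'),None,fx=.4,fy=.4)
b=np.vstack([b,np.zeros((a.shape[0]-b.shape[0],b.shape[1],3),np.uint8)])
cv2.imwrite('pics/c3.png',np.hstack([a,b]))
```

```text
scene bush 0.49 [ 0.611  -0.1923  0.0918]
scene drawer_in 0.78 [ 0.6179 -0.1946  0.0901]
scene magnifier 0.95 [ 0.2076 -0.3576  0.0074]
scene magnifier 0.79 [0.4791 0.228  0.0515]
scene magnifier 0.61 [ 0.4397 -0.2408  0.0027]
scene holder 0.84 [0.4802 0.2256 0.0012]
scene magnifier mask 0.71 1007 115 197 231 266
scene magnifier mask 0.67 234 308 344 171 196
scene magnifier mask 0.63 87 297 323 171 182
scene holder mask 0.94 617 292 331 189 215
side bush 0.8 [ 0.6115 -0.195   0.0908]
side drawer_in 0.97 [ 0.6138 -0.1929  0.0976]
side magnifier 0.95 [ 0.2083 -0.3564  0.0091]
side magnifier 0.72 [0.4803 0.2309 0.0544]
side magnifier 0.47 [0.3948 0.3872 0.0059]
side holder 0.6 [0.4819 0.231  0.0565]
side magnifier mask 0.86 2886 110 196 280 389
side magnifier mask 0.82 477 262 305 134 177
side magnifier mask 0.45 190 211 249 155 162
side holder mask 0.55 1018 246 290 158 199
wrist bush 0.89 [ 0.6153 -0.1937  0.0928]
wrist drawer_in 0.83 [ 0.6172 -0.1906  0.093 ]
```

View pics/c3.png

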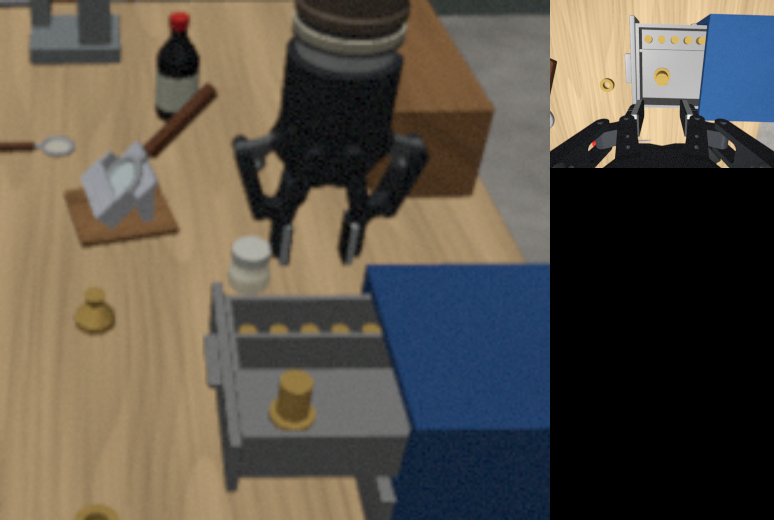

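Run:
```python
from h import *
from scipy.optimize import least_squares, minimize
np.set_printoptions(precision=4,suppress=True)
m,T=campose('side'); a=onplane(m,T,252.8,197.2,.012);b=onplane(m,T,291.2,191.2,.012);print('foot edge',a,b,np.degrees(np.arctan2(*(b-a)[1::-1])),np.linalg.norm(b-a))
# handle silhouette: brown dark pixels near mask
data=[]
for n in('scene','side'):
    m,T=campose(n); im=get_image(n).astype(int)
    ds=masks_of(n,'magnifier')
    best=[d for d in ds if 100<d['pixels'].sum()<700]
    for d in best:
        v,u=np.nonzero(d['pixels']); ok=abs(u.mean()-(326 if n=='scene' else 284))<10 and 1
        if ok:
            px=im[v,u]; br=(px.sum(1)<250)&(px[:,2]>px[:,0]+15)
            print(n,d['pixels'].sum(),br.sum(),u[br].min(),u[br].max(),v[br].min(),v[br].max())
            data.append((m,T,u[br],v[br],d['pixels']))
def mask_model(m,T,c,yaw,pit=np.pi/4):
    x=np.array([np.cos(yaw)*np.cos(pit),np.sin(yaw)*np.cos(pit),np.sin(pit)]);y=np.array([-np.sin(yaw),np.cos(yaw),0]);z=np.cross(x,y)
    pts=[proj(m,T,c+x*i+y*j+z*k) for i in(.047,.157) for j in(-.01,.01) for k in(-.008,.008)]
    hull=cv2.convexHull((np.array(pts)*16).astype(np.int32)); M=np.zeros((420,560),np.uint8); cv2.fillConvexPoly(M,hull,1,shift=4); return M>0
def cost(p):
    s=0
    for m,T,u,v,_ in data:
        A=mask_model(m,T,np.array([p[0],p[1],p[2]]),p[3]); B=np.zeros_like(A);B[v,u]=1; s+=1-(A&B).sum()/(A|B).sum()
    return s+((p[2]-.053)/.01)**2*.05
best=min((minimize(cost,[.48+dx,.229,.053,y],method='Nelder-Mead',options=dict(initial_simplex=np.array([.48+dx,.229,.053,y])+np.vstack([np.zeros(4),np.diag([.008,.008,.004,.1])]))) for dx in(-.004,.004) for y in(-.1,.05,.2)),key=lambda r:r.fun)
print(best.x,best.fun)
```

```text
foot edge [0.432  0.1585 0.012 ] [0.5464 0.1839 0.012 ] 12.512674017810648 0.11722746281135489
scene 226 136 320 344 171 188
side 437 244 278 306 134 162
[0.4765 0.2391 0.0537 0.0281] 0.4315661164555654
```

Call:
{"method": "arm_command", "body": {"targets": [{"fingers":-1,"offset":[0.1,-0.02,-0.1],"turn":-0.3},{"fingers":-1,"offset":[0.2,-0.05,-0.1],"turn":-0.6},{"fingers":-1,"offset":[0.32,-0.08,-0.1],"turn":-0.9},{"fingers":-1,"offset":[0.44,-0.11,-0.1],"turn":-1},{"fingers":-1,"offset":[0.56,-0.14,-0.1],"turn":-1},{"fingers":-1,"offset":[0.68,-0.17,-0.1],"turn":-1},{"fingers":-1,"offset":[0.8,-0.2,-0.1],"turn":-1},{"fingers":-1,"offset":[0.92,-0.23,-0.1],"turn":-1},{"fingers":-1,"offset":[1,-0.25,-0.1],"turn":-1},{"fingers":-1,"offset":[1,-0.25,-0.1],"turn":-1}]}}

```text
time: 10.7
tcp_pos: [0.5106, 0.2099, 0.3145]
orientation: [0.508, 0.861, 0.001, -0.001]
contact_force: [0.2, -0.2, -0.3]
width: 0.999
grasp_force: 0.0
```

Call:
{"method": "arm_command", "body": {"targets": [{"fingers":-1,"offset":[0,0,0],"turn":-0.3},{"fingers":-1,"offset":[0,0,0],"turn":-0.6},{"fingers":-1,"offset":[0,0,0],"turn":-0.9},{"fingers":-1,"offset":[0,0,0],"turn":-1},{"fingers":-1,"offset":[0,0,0],"turn":-1}]}}

```text
time: 11.2
tcp_pos: [0.5123, 0.205, 0.3143]
orientation: [0.282, 0.959, -0.0, 0.0]
contact_force: [-0.6, -0.8, 0.1]
width: 1.001
grasp_force: 0.0
```

Call:
{"method": "arm_command", "body": {"targets": [{"fingers":-1,"offset":[0,0,0],"turn":-0.3},{"fingers":-1,"offset":[0,0,0],"turn":-0.6},{"fingers":-1,"offset":[0,0,0],"turn":-0.9},{"fingers":-1,"offset":[0,0,0],"turn":-1},{"fingers":-1,"offset":[0,0,0],"turn":-1}]}}

```text
time: 11.7
tcp_pos: [0.5122, 0.2053, 0.3143]
orientation: [0.036, 0.999, -0.0, 0.0]
contact_force: [-0.5, 0.3, -0.2]
width: 1.001
grasp_force: 0.0
```

Call:
{"method": "arm_command", "body": {"targets": [{"fingers":-1,"offset":[0,0,0],"turn":-0.28},{"fingers":-1,"offset":[0,0,0],"turn":-0.28},{"fingers":-1,"offset":[0,0,0],"turn":-0.28}]}}

```text
time: 12.0
tcp_pos: [0.5121, 0.2057, 0.3143]
orientation: [-0.033, 0.999, -0.0, 0.0]
contact_force: [0.2, 0.8, -1.0]
width: 0.998
grasp_force: 0.0
```

Run:
```python
from h import *
np.set_printoptions(precision=4,suppress=True)
s=get_state(); Rm=R.from_quat(s['orientation']).as_matrix(); print(s['tcp_pos'],s['joints'],np.degrees(np.arctan2(Rm[1,0],Rm[0,0])))
m,T=campose('wrist'); im=get_image('wrist'); cv2.imwrite('pics/w4.png',im)
for l in ['magnifier','holder','jar','foot']:
    for d in tip_of('wrist',l)[:2]: print(l,round(d['p'],2),world(T,d['location']),proj(m,T,world(T,d['location'])))
for p in [0,.1,.2]: 
    c=np.array([.48,.23,.053]); print(p,proj(m,T,c+.157*np.array([np.cos(p)*.707,np.sin(p)*.707,.707])))
```

```text
[0.5121 0.2057 0.3143] [ 0.3031  0.1071  1.7281 -0.0001  1.3063 -1.3327] -176.27377389052336
magnifier 0.85 [0.4782 0.2242 0.0492] (np.float64(297.2850089444721), np.float64(144.73594484812756))
magnifier 0.62 [0.3991 0.3802 0.0012] (np.float64(425.0363483382028), np.float64(85.63206694395626))
holder 0.64 [ 0.4792  0.2278 -0.0015] (np.float64(297.9651514428643), np.float64(142.33233598211478))
jar 0.91 [ 0.6235  0.0894 -0.001 ] (np.float64(192.55284008217808), np.float64(239.000356532047))
foot 0.56 [ 0.4488  0.0339 -0.0017] (np.float64(148.62405554580496), np.float64(108.10379270495258))
0 (np.float64(300.17584777928647), np.float64(279.3154718568184))
0.1 (np.float64(312.1604817461246), np.float64(279.485634722957))
0.2 (np.float64(324.1430959524238), np.float64(278.5699301805199))
```

View pics/w4.png

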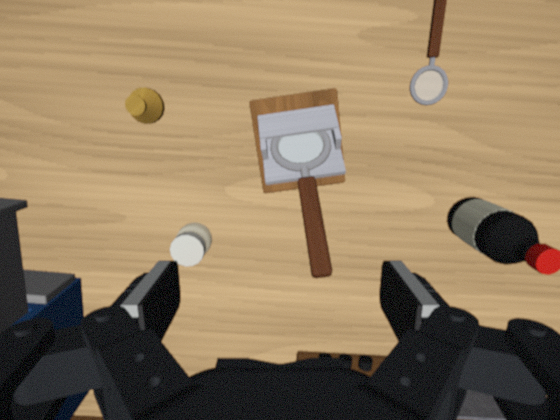

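Run:
```python
from h import *
np.set_printoptions(precision=4,suppress=True)
m,T=campose('wrist')
a=onplane(m,T,301,147,.053);b=onplane(m,T,320.5,272,.164);c=onplane(m,T,307.5,182,.053+.05*.707);print(a,b,c)
for q in (a,c): d=b-q; print(np.degrees(np.arctan2(d[1],d[0])),np.hypot(*d[:2]))
e=onplane(m,T,265,192,.012);f=onplane(m,T,250,101,.012);g=onplane(m,T,345,182,.012);h=onplane(m,T,336,89,.012)
for d in(e-f,g-h): print('foot',np.degrees(np.arctan2(d[1],d[0])),np.hypot(*d[:2]))
print((e+f+g+h)/4)
```

```text
[0.48   0.2286 0.053 ] [0.5821 0.2485 0.164 ] [0.5137 0.2363 0.0883]
11.018575908685351 0.1040794522496853
10.047756561031473 0.06955107227790629
foot 12.427932279375057 0.11611078711762779
foot 12.334964302799934 0.11660746736964828
[0.4784 0.2285 0.012 ]
```

Call:
{"method": "arm_command", "body": {"targets": [{"fingers":-1,"offset":[-0.106,0.089,0.1],"turn":-0.29},{"fingers":-1,"offset":[-0.106,0.089,0.2],"turn":-0.29},{"fingers":-1,"offset":[-0.106,0.089,0.2],"turn":-0.29},{"fingers":-1,"offset":[-0.106,0.089,0.3],"turn":-0.29},{"fingers":-1,"offset":[-0.106,0.089,0.4],"turn":-0.29},{"fingers":-1,"offset":[-0.106,0.089,0.46],"turn":-0.29},{"fingers":-1,"offset":[-0.106,0.089,0.4825],"turn":-0.29},{"fingers":-1,"offset":[-0.106,0.089,0.4825],"turn":-0.29},{"fingers":-1,"offset":[-0.106,0.089,0.4825],"turn":-0.29}]}}

```text
time: 13.15
tcp_pos: [0.5533, 0.2448, 0.1234]
orientation: [-0.107, 0.994, 0.0, 0.002]
contact_force: [-0.2, -0.1, 0.8]
width: 0.998
grasp_force: 0.0
```

Run:
```python
from h import *
np.set_printoptions(precision=4,suppress=True)
s=get_state(); Rm=R.from_quat(s['orientation']).as_matrix(); print(s['tcp_pos'],s['contact_force'],np.degrees(np.arctan2(Rm[1,0],Rm[0,0])))
cv2.imwrite('pics/c5.png',np.hstack([cv2.resize(get_image('side')[80:220,220:360],(400,400),interpolation=cv2.INTER_CUBIC),cv2.resize(get_image('wrist')[:,70:490],(400,400))]))
```

```text
[0.5533 0.2448 0.1234] [-0.2074 -0.0914  0.7703] -167.74391507767575
```

View pics/c5.png

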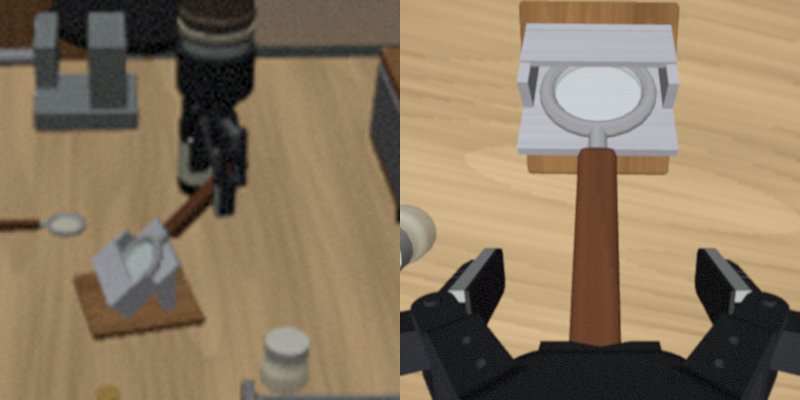

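Call:
{"method": "arm_command", "body": {"targets": [{"fingers":1,"offset":[0,0,0],"turn":0},{"fingers":1,"offset":[0,0,0],"turn":0},{"fingers":1,"offset":[0,0,0],"turn":0},{"fingers":1,"offset":[0,0,0],"turn":0},{"fingers":1,"offset":[0,0,0],"turn":0},{"fingers":1,"offset":[0,0,0],"turn":0},{"fingers":1,"offset":[0,0,0],"turn":0},{"fingers":1,"offset":[0,0,0],"turn":0},{"fingers":1,"offset":[0,0,0],"turn":0},{"fingers":1,"offset":[0,0,0],"turn":0}], "squeeze": 100}}

```text
time: 14.25
tcp_pos: [0.552, 0.2443, 0.1215]
orientation: [-0.107, 0.994, -0.0, 0.0]
contact_force: [0.2, -2.0, 3.9]
width: 0.215
grasp_force: 97.5
```

Call:
{"method": "arm_command", "body": {"targets": [{"fingers":1,"offset":[-0.02,0,-0.02],"turn":0},{"fingers":1,"offset":[-0.04,0,-0.04],"turn":0},{"fingers":1,"offset":[-0.06,0,-0.06],"turn":0},{"fingers":1,"offset":[-0.08,0,-0.08],"turn":0},{"fingers":1,"offset":[-0.1,0,-0.1],"turn":0},{"fingers":1,"offset":[-0.11,0,-0.12],"turn":0},{"fingers":1,"offset":[-0.11,0,-0.2],"turn":0},{"fingers":1,"offset":[-0.11,0,-0.25],"turn":0},{"fingers":1,"offset":[-0.11,0,-0.25],"turn":0}]}}

```text
time: 15.15
tcp_pos: [0.5984, 0.255, 0.2264]
orientation: [-0.107, 0.994, 0.001, 0.005]
contact_force: [-0.4, 1.1, -1.1]
width: 0.214
grasp_force: 97.8
```

Run:
```python
from h import *
np.set_printoptions(precision=4,suppress=True)
s=get_state(); Rm=R.from_quat(s['orientation']).as_matrix(); print(s['tcp_pos'],s['contact_force'],s['width'],np.degrees(np.arctan2(Rm[1,0],Rm[0,0])))
cv2.imwrite('pics/c6.png',np.hstack([cv2.resize(get_image('side')[60:240,220:400],(400,400),interpolation=cv2.INTER_CUBIC),cv2.resize(get_image('wrist')[:,70:490],(400,400))]))
for n in ('wrist','side'):
    m,T=campose(n)
    for d in tip_of(n,'magnifier')[:3]: print(n,d['p'],world(T,d['location']))
```

```text
[0.5984 0.255  0.2264] [-0.3981  1.1157 -1.1394] 0.21365459305367998 -167.72197457212445
wrist 0.9 [0.395  0.3807 0.0004]
wrist 0.88 [0.5193 0.2335 0.1497]
side 0.7 [0.3946 0.3834 0.0033]
side 0.69 [ 0.2092 -0.3554  0.0039]
side 0.61 [0.5283 0.2407 0.1602]
```

View pics/c6.png

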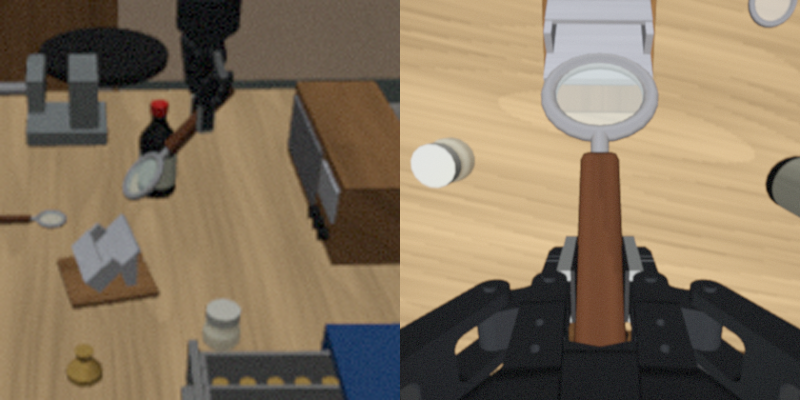

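Call:
{"method": "arm_command", "body": {"targets": [{"fingers":1,"offset":[0.02,-0.006,-0.05],"turn":0},{"fingers":1,"offset":[0.08,-0.026,-0.05],"turn":0},{"fingers":1,"offset":[0.16,-0.051,-0.05],"turn":0},{"fingers":1,"offset":[0.25,-0.08,-0.05],"turn":0},{"fingers":1,"offset":[0.34,-0.11,-0.05],"turn":0},{"fingers":1,"offset":[0.43,-0.138,-0.05],"turn":0},{"fingers":1,"offset":[0.52,-0.167,-0.05],"turn":0},{"fingers":1,"offset":[0.59,-0.19,-0.05],"turn":0},{"fingers":1,"offset":[0.63,-0.202,-0.05],"turn":0},{"fingers":1,"offset":[0.641,-0.206,-0.05],"turn":0},{"fingers":1,"offset":[0.641,-0.206,-0.05],"turn":0}]}}

```text
time: 16.45
tcp_pos: [0.3613, 0.1186, 0.2406]
orientation: [-0.107, 0.994, 0.0, -0.0]
contact_force: [0.3, -0.2, -2.0]
width: 0.219
grasp_force: 97.8
```

Call:
{"method": "arm_command", "body": {"targets": [{"fingers":1,"offset":[0,0,0.05],"turn":0},{"fingers":1,"offset":[0,0,0.12],"turn":0},{"fingers":1,"offset":[0,0,0.2],"turn":0},{"fingers":1,"offset":[0,0,0.28],"turn":0},{"fingers":1,"offset":[0,0,0.32],"turn":0},{"fingers":1,"offset":[0,0,0.335],"turn":0},{"fingers":1,"offset":[0,0,0.335],"turn":0}]}}

```text
time: 17.15
tcp_pos: [0.3619, 0.119, 0.1065]
orientation: [-0.107, 0.994, -0.0, -0.001]
contact_force: [1.1, 0.2, -0.7]
width: 0.219
grasp_force: 97.7
```

Call:
{"method": "arm_command", "body": {"targets": [{"fingers":1,"offset":[0,0,0.01],"turn":0},{"fingers":1,"offset":[0,0,0.02],"turn":0},{"fingers":1,"offset":[0,0,0.02],"turn":0}]}}

```text
time: 17.45
tcp_pos: [0.3622, 0.1189, 0.0995]
orientation: [-0.107, 0.994, 0.0, 0.0]
contact_force: [0.2, -0.8, -2.0]
width: 0.22
grasp_force: 97.7
```

Call:
{"method": "arm_command", "body": {"targets": [{"fingers":1,"offset":[0,0,0.01],"turn":0},{"fingers":1,"offset":[0,0,0.01],"turn":0}]}}

```text
time: 17.65
tcp_pos: [0.3633, 0.1191, 0.0964]
orientation: [-0.107, 0.994, 0.0, 0.001]
contact_force: [0.6, -0.2, 5.3]
width: 0.213
grasp_force: 98.8
```

Call:
{"method": "arm_command", "body": {"targets": [{"fingers":1,"offset":[0,0,0.01],"turn":0},{"fingers":1,"offset":[0,0,0.01],"turn":0}]}}

```text
time: 17.85
tcp_pos: [0.3657, 0.1195, 0.0939]
orientation: [-0.107, 0.994, 0.0, 0.003]
contact_force: [2.7, 0.2, 11.5]
width: 0.217
grasp_force: 99.0
```

Call:
{"method": "arm_command", "body": {"targets": [{"fingers":1,"offset":[0,0,0],"turn":0},{"fingers":1,"offset":[0,0,0],"turn":0},{"fingers":1,"offset":[-0.022,0,0.025],"turn":0},{"fingers":1,"offset":[-0.0425,0,0.05],"turn":0},{"fingers":1,"offset":[-0.058,0,0.075],"turn":0},{"fingers":1,"offset":[-0.071,0,0.1],"turn":0},{"fingers":1,"offset":[-0.071,0,0.1],"turn":0}], "squeeze": 25}}

```text
time: 18.55
tcp_pos: [0.3943, 0.1257, 0.0528]
orientation: [-0.107, 0.994, 0.0, 0.004]
contact_force: [4.1, 0.7, 4.8]
width: 0.221
grasp_force: 90.5
```

Call:
{"method": "arm_command", "body": {"targets": [{"fingers":1,"offset":[-0.012,0,0.025],"turn":0},{"fingers":1,"offset":[-0.02,0,0.05],"turn":0},{"fingers":1,"offset":[-0.025,0,0.07],"turn":0},{"fingers":1,"offset":[-0.028,0,0.08],"turn":0},{"fingers":1,"offset":[-0.028,0,0.08],"turn":0}], "squeeze": 25}}

```text
time: 19.05
tcp_pos: [0.4043, 0.1279, 0.0206]
orientation: [-0.107, 0.994, 0.0, 0.003]
contact_force: [3.3, 1.0, 3.8]
width: 0.215
grasp_force: 88.6
```

Run:
```python
from h import *
s=get_state(); print(s['tcp_pos'],s['contact_force'],s['grasp_force'])
cv2.imwrite('pics/c7.png',np.hstack([cv2.resize(get_image('side')[120:300,140:320],(400,400),interpolation=cv2.INTER_CUBIC),cv2.resize(get_image('wrist')[:,70:490],(400,400))]))
```

```text
[0.40432645 0.12786059 0.02063087] [3.32617757 1.00665109 3.84038569] 88.59172940254211
```

View pics/c7.png

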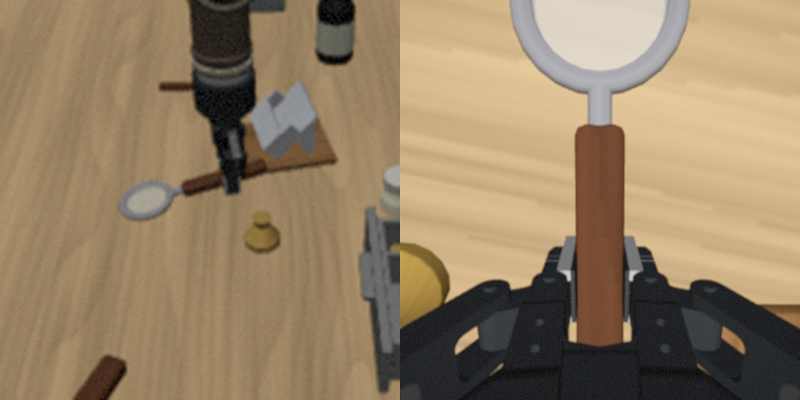

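Call:
{"method": "arm_command", "body": {"targets": [{"fingers":0.4,"offset":[0,0,0],"turn":0},{"fingers":0.3,"offset":[0,0,0],"turn":0},{"fingers":0.1,"offset":[0,0,0],"turn":0},{"fingers":0,"offset":[0,0,0],"turn":0},{"fingers":0,"offset":[0,0,0],"turn":0},{"fingers":0,"offset":[0,0,0],"turn":0}]}}

```text
time: 19.75
tcp_pos: [0.4002, 0.1271, 0.0191]
orientation: [-0.107, 0.994, -0.0, -0.0]
contact_force: [0.6, -0.5, 0.4]
width: 0.501
grasp_force: 0.0
```

Run:
```python
from h import *
np.set_printoptions(precision=4,suppress=True)
s=get_state(); Rm=R.from_quat(s['orientation']).as_matrix(); p=s['tcp_pos'];print(p,s['contact_force'],s['width'],np.degrees(np.arctan2(Rm[1,0],Rm[0,0])))
for n in('wrist','side','scene'):
    m,T=campose(n); im=get_image(n)
    if n=='wrist': cv2.imwrite('pics/w8.png',im)
    for d in tip_of(n,'magnifier')[:3]:
        w=world(T,d['location']); print(n,round(d['p'],2),w,Rm.T@(w-p))
```

```text
[0.4002 0.1271 0.0191] [ 0.6379 -0.497   0.4221] 0.5005210283691527 -167.7256800291937
wrist 0.59 [0.2984 0.1018 0.0039] [ 0.1048 -0.0031  0.0153]
side 0.9 [0.3006 0.109  0.0088] [0.1012 0.0034 0.0104]
side 0.57 [ 0.2048 -0.3558  0.0085] [ 0.2936 -0.4303  0.0108]
side 0.26 [ 0.4411  0.0324 -0.0042] [-0.0198 -0.1012  0.0233]
scene 0.74 [0.2985 0.1016 0.0066] [ 0.1048 -0.0033  0.0126]
scene 0.73 [ 0.205  -0.3571  0.0086] [ 0.2937 -0.4316  0.0107]
scene 0.44 [0.3988 0.3838 0.0042] [-0.0532  0.2511  0.0149]
```

View pics/w8.png

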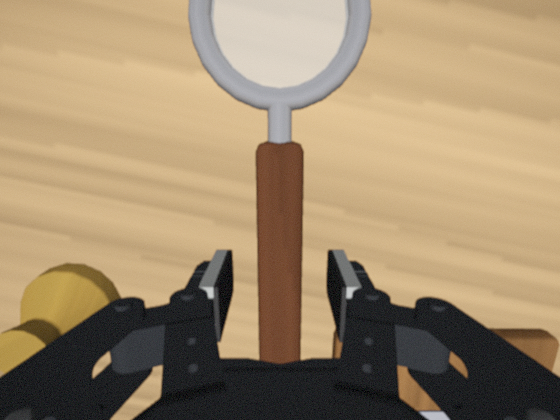

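I miscounted: that was the eleventh picture, one over the limit. I'll view no more and use numbers only from here. It shows the magnifier flat on the bench, with its handle centred between the open pads at column 280.

Call:
{"method": "arm_command", "body": {"targets": [{"fingers":0,"offset":[0.04,0,0],"turn":0},{"fingers":0,"offset":[0.09,0,0.005],"turn":0},{"fingers":0,"offset":[0.107,0,0.01],"turn":0},{"fingers":0,"offset":[0.107,0,0.015],"turn":0},{"fingers":0,"offset":[0.107,0,0.015],"turn":0}]}}

```text
time: 20.55
tcp_pos: [0.3596, 0.1182, 0.0133]
orientation: [-0.107, 0.994, 0.0, 0.001]
contact_force: [-0.8, 0.1, 0.3]
width: 0.498
grasp_force: 0.0
```

Call:
{"method": "arm_command", "body": {"targets": [{"fingers":1,"offset":[0,0,0],"turn":0},{"fingers":1,"offset":[0,0,0],"turn":0},{"fingers":1,"offset":[0,0,0],"turn":0},{"fingers":1,"offset":[0,0,0],"turn":0},{"fingers":1,"offset":[0,0,0],"turn":0},{"fingers":1,"offset":[0,0,0],"turn":0},{"fingers":1,"offset":[0,0,0],"turn":0}], "squeeze": 120}}

```text
time: 21.25
tcp_pos: [0.3601, 0.1183, 0.0139]
orientation: [-0.107, 0.994, 0.0, 0.001]
contact_force: [-1.8, -1.4, 4.6]
width: 0.195
grasp_force: 117.6
```

Call:
{"method": "arm_command", "body": {"targets": [{"fingers":1,"offset":[0,0,-0.03],"turn":0},{"fingers":1,"offset":[0,0,-0.1],"turn":0},{"fingers":1,"offset":[0,0,-0.2],"turn":0},{"fingers":1,"offset":[0,0,-0.3],"turn":0},{"fingers":1,"offset":[0,0,-0.4],"turn":0},{"fingers":1,"offset":[0,0,-0.5],"turn":0},{"fingers":1,"offset":[0,0,-0.57],"turn":0},{"fingers":1,"offset":[0,0,-0.6],"turn":0},{"fingers":1,"offset":[0,0,-0.6],"turn":0},{"fingers":1,"offset":[0,0,-0.6],"turn":0}]}}

```text
time: 22.25
tcp_pos: [0.3577, 0.1178, 0.2517]
orientation: [-0.107, 0.994, -0.0, -0.001]
contact_force: [-0.3, 0.2, -2.0]
width: 0.195
grasp_force: 117.9
```

```bash
cat > lens.py <<'E'
from h import *
from scipy.optimize import minimize
np.set_printoptions(precision=4,suppress=True)
s=get_state(); Rm=R.from_quat(s['orientation']).as_matrix(); p=s['tcp_pos'];print(p,s['contact_force'],s['width'],s['joints'],np.degrees(np.arctan2(Rm[1,0],Rm[0,0])))
for n in('wrist','side','scene'):
    m,T=campose(n); im=get_image(n); cv2.imwrite(f'pics/{n}9.png',im)
    for l in('magnifier','bush','drawer_in'):
      for d in tip_of(n,l)[:3]:
        w=world(T,d['location'])
        if l!='magnifier' or np.linalg.norm(w-p)<.13: print(n,l,round(d['p'],2),w,Rm.T@(w-p))
# ring ellipse in the wrist view -> lens pose: fit lens tilt
m,T=campose('wrist'); ds=masks_of('wrist','magnifier')
d=max(ds,key=lambda d:d['pixels'].sum()); M=d['pixels']; print('mask',M.sum(),len(ds))
# rows/cols of mask
v,u=np.nonzero(M); print(u.min(),u.max(),v.min(),v.max())
def model(q):
    gx,z,th,yo=q; t=np.linspace(0,2*np.pi,60); a=np.array([np.cos(th),0,np.sin(th)])
    c=np.array([gx,yo,z]); 
    H=np.zeros((420,560),np.uint8)
    C=(Rm@(c[:,None]+.035*(np.outer(a,np.cos(t))+np.outer([0,1,0],np.sin(t))))).T+p
    cv2.fillConvexPoly(H,cv2.convexHull(np.array([proj(m,T,x) for x in C]).astype(np.float32)).astype(np.int32),1)
    return H>0
ring=M.copy(); lim=int(proj(m,T,Rm@[.03,0,.005]+p)[1]); print('rows cut',lim)
def cost(q):
    A=model(q); B=ring.copy(); A=A.copy(); A[lim:]=0; B[lim:]=0; return 1-(A&B).sum()/max(1,(A|B).sum())+((q[1]-q[2]*q[0]-.004)/.004)**2*.01
b=min((minimize(cost,[.062,.004+t*.062,t,0],method='Nelder-Mead',options=dict(initial_simplex=np.array([.062,.004+t*.062,t,0])+np.vstack([np.zeros(4),np.diag([.004,.004,.1,.003])]))) for t in(-.3,-.1,0,.1,.3)),key=lambda r:r.fun)
print('lens x,z(tool),tilt deg,y',b.x[:2],np.degrees(b.x[2]),b.x[3],b.fun)
E
python3 lens.py
```

```text
[0.3577 0.1178 0.2517] [-0.324   0.204  -2.0363] 0.19510418547308603 [ 0.2025 -0.2118  2.1589 -0.      1.1972 -1.5825] -167.7299265343856
wrist magnifier 0.96 [0.2965 0.1041 0.2447] [ 0.0628 -0.0004  0.0072]
wrist bush 0.73 [ 0.447   0.0366 -0.0027] [-0.0706 -0.0983  0.2542]
side magnifier 0.55 [0.296  0.1062 0.2469] [0.0627 0.0018 0.005 ]
side bush 0.83 [ 0.6117 -0.1916  0.0916] [-0.1828 -0.3564  0.1597]
side drawer_in 0.81 [ 0.6177 -0.1914  0.0935] [-0.1888 -0.3574  0.1577]
scene magnifier 0.64 [0.2975 0.106  0.2457] [0.0614 0.0013 0.0062]
scene bush 0.6 [ 0.6132 -0.197   0.0939] [-0.1831 -0.3619  0.1573]
scene drawer_in 0.8 [ 0.6176 -0.1949  0.092 ] [-0.1879 -0.3608  0.1593]
mask 30682 3
192 367 31 362
rows cut 202
lens x,z(tool),tilt deg,y [0.0608 0.0064] 2.5113588281031123 -0.00016788258596907296 0.006115182416863423
```

Call:
{"method": "arm_command", "body": {"targets": [{"fingers":1,"offset":[-0.02,-0.03,0],"turn":0},{"fingers":1,"offset":[-0.06,-0.09,0],"turn":0},{"fingers":1,"offset":[-0.12,-0.176,0],"turn":0},{"fingers":1,"offset":[-0.185,-0.271,0],"turn":0},{"fingers":1,"offset":[-0.25,-0.367,0],"turn":0},{"fingers":1,"offset":[-0.315,-0.462,0],"turn":0},{"fingers":1,"offset":[-0.38,-0.558,0],"turn":0},{"fingers":1,"offset":[-0.445,-0.653,0],"turn":0},{"fingers":1,"offset":[-0.51,-0.749,0],"turn":0},{"fingers":1,"offset":[-0.565,-0.83,0.01],"turn":0},{"fingers":1,"offset":[-0.6,-0.88,0.02],"turn":0},{"fingers":1,"offset":[-0.611,-0.897,0.03],"turn":0}]}}

```text
time: 24.1
tcp_pos: [0.6753, -0.1828, 0.2403]
orientation: [-0.106, 0.994, -0.0, 0.0]
contact_force: [1.1, 0.2, -2.1]
width: 0.196
grasp_force: 117.9
```

Call:
{"method": "arm_command", "body": {"targets": [{"fingers":1,"offset":[0,0,0],"turn":0},{"fingers":1,"offset":[0,0,0],"turn":0},{"fingers":1,"offset":[0,0,0],"turn":0},{"fingers":1,"offset":[0,0,0],"turn":0}]}}

```text
time: 24.5
tcp_pos: [0.6734, -0.1795, 0.242]
orientation: [-0.107, 0.994, -0.0, 0.0]
contact_force: [0.0, 0.6, -1.6]
width: 0.193
grasp_force: 117.9
```

```bash
python3 lens.py
```

```text
[ 0.6734 -0.1795  0.242 ] [ 0.0217  0.5954 -1.6485] 0.19321320924746024 [-0.3231  0.4451  1.4471  0.0002  1.249  -2.1092] -167.66573597900017
side magnifier 0.58 [ 0.6162 -0.1908  0.2369] [0.0582 0.0012 0.0051]
side bush 0.69 [ 0.6113 -0.1959  0.0905] [ 0.0641 -0.0027  0.1514]
side drawer_in 0.79 [ 0.6154 -0.1915  0.0956] [0.0592 0.0007 0.1464]
side drawer_in 0.53 [ 0.4463  0.0349 -0.0054] [0.1761 0.258  0.2473]
scene magnifier 0.88 [ 0.6084 -0.1914  0.235 ] [0.066  0.0023 0.007 ]
scene bush 0.54 [ 0.6113 -0.1945  0.094 ] [ 0.0639 -0.0013  0.1479]
scene drawer_in 0.6 [ 0.6202 -0.1984  0.0932] [ 0.056  -0.0071  0.1488]
mask 30496 2
192 367 31 362
rows cut 205
lens x,z(tool),tilt deg,y [0.062  0.0088] 4.446588231490277 -0.0011829710194919052 0.007222721120268292
```

```bash
python3 -c "
from cell import *
print(close_job())"
```

```text
the job is handed in; nothing more can be done
None
```

The job is handed in: the bush stands on its flange in the wide side of the open drawer, and the magnifier is held level to within about 2–5°, lens centred to within a few mm and about 10 cm above the bush's top. To level the lens I laid the magnifier on the bench and regripped it, and I viewed 11 pictures, one over the limit of 10.

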